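Check the moisture of a bonsai deadwood piece with the pin probe

ROBOT

A 6-joint arm with a two-finger parallel gripper is mounted at the origin on the work surface. World frame = base frame: x ahead of the robot, y to its left, z up, the work surface at z = 0. Lengths are in m, angles in rad, forces in N, time in s.
With the tool pointing down it reaches from about 0.35 to 0.775 m from the base axis. Payload 5.5 kg.
Tool frame: the origin (TCP) lies on the mounting face of the last link; the fingertips stand 173 mm ahead of it and the grasp point (between the pads) lies 155 mm ahead of it; z points along the fingers, y is the direction in which the jaws open and shut (so a half turn about z gives the same grasp; the last joint's range is limited). The gripper opens to 85 mm and grips with 20 to 120 N. Pads are 22 mm wide; open, the fingers measure 114 mm over their backs; the gripper's body (76 mm by 85 mm) begins 54 mm behind the grasp point. The pads swing forward as they close: fully open they stand 13 mm farther back than shut.
Start: joints at [-1.42, 0.313, 0.046, 1.304, 0, 1.431], TCP at [0.165, -0.551, 0.405] pointing down, gripper open.
Joint ranges: [-2.76, 2.76], [-0.86, 1.69], [-1.03, 1.26], [-2.2, 2.34], [-1.47, 1.5], [-3.14, 3.14]. Speed limits (rad/s): [2.57, 2.57, 3.14, 3.14, 3.14, 3.14].

INTERFACE

Orientations are given as a unit quaternion [w, x, y, z].
In Python, from workcell import get_state, eyes, env gives the robot as it stands. The module is installed in compiled form; this text tells all that it offers.
- The arm moves only by the tool carry_out, never from a script. Its argument "motion" is a list of rows, each an object of numbers: "jaw": the opening, from -1 (shut) to 1 (fully open); "tx", "ty", "tz": the shift along the tool's x, y, z in cm; "wx", "wy", "wz": the turn, a rotation vector about the tool's x, y, z in degrees. In form: [{"jaw": .., "tx": .., "ty": .., "tz": .., "wx": .., "wy": .., "wz": ..}, ...]. A call has 1 to 20 rows; each row shifts and turns the commanded pose from where the row before left it, along the tool's axes as they then stand; what a row does not reach is not made up. A row lasts 1/8 s, in which the tool goes at most 62.5 mm and 10.7 degrees, less where a joint would pass 70% of its speed; a pose out of reach is approached as far as the arm can. A call with a gripper value outside its range is refused whole. The fingers move at their own pace and stop on an object; "force" is the grip in N (left out, the last holds). Time passes only in rows, so rows that do not move let the fingers close. It gives the time, the measured TCP pose, the force and the opening at its end, in the units of the state.
- get_state(): the state, without advancing time (a new reading comes with each control period).
- eyes.read_camera(name): name is "scene" or "side" or "wrist"; returns the picture (420x560x3 uint8, blue, green, red); there is no depth.
- eyes.calibration(name): a dict with "K" (3x3 intrinsics, pixels), "k1" (the pictures are not rectified: a ray, as slopes to the right and down, at radius r is drawn at 1 + k1 r^2 times it, then the intrinsics apply), "camera_from_world" (4x4, takes a point from world to camera coordinates). Camera axes: x right, y up, looking along -z (the intrinsics and any distortion apply to the point x, -y, -z); pixel columns grow to the right and rows downward; lengths in m; the calibration is good to about 2 mm. A picture is of the moment at which its call begins: read the wrist's pose just before it. calibration takes no time and is no camera call; for the wrist camera it gives the pose at the moment of the call.
- env.hand_in(): hands the job in, once; it reports no verdict.
The state is a dict: "clock": time; "joint_pos": joint angles; "qvel": joint speeds; "tau": joint torques, N m; "tcp_pos": TCP position; "orientation": TCP orientation; "wrist_force": force on the tool from outside, world axes, zero at the start; "ft_torque": the same for the moment, N m; "finger_gap": finger opening in m.
Only numpy, scipy, OpenCV 4.12 (cv2) and the standard library are available. Lean on these libraries where they do the work, as an engineer would, in place of code of your own. Each camera call takes 0.05 s, during which the arm holds its last target.

TASK

Take a moisture reading of the deadwood held in the green vice. First slide the bench meter's wood-group selector to its green bar, then take the teal pin probe out of its charging stand and hold it square to the planed face, both steel pins touching inside the red ring and lined up along the grain, pressing lightly so that the sprung pins are pushed about half way in and never hard. Finish while still holding it there, leaving the selector on green and everything else on the bench where it is.

Things in the scene. Friction and masses are not known exactly. Their poses are not given: they have to be found in the camera images.
- selector (a joint): position of the wood-group selector along its 60 mm track, m: 0 at the white bar, 0.020 yellow, 0.040 green (wanted), 0.060 brown; grows along the meter's +y; friction 1.5 N, stays where it is left
- selector_grip (a point): middle of the selector's black cap, which stands on the flat grey top of the bench meter: cap 26 mm (x) by 16 mm (y, along the track) by 24 mm high, a white line across its top; this point is 18 mm above the meter's top and 12 mm below the cap's top (the cap's underside is 5 mm above the meter's top); axes as the meter's, z up
- green_mark (a point): point in the selector's track at the green bar, on the meter's top surface (45 mm above the table); x, y axes of the meter: track along y, the meter's sloped display begins 30 mm to +x of the track and rises at most 26 mm above this surface; meter 130 mm (x) by 170 mm (y)
- probe_grip (a point): middle of the teal grip of the pin probe, a 111 mm long instrument that stands upright, pins down, in its charging stand; grip 24 mm (x) by 34 mm (y), 74 mm long, this point 72 mm above the underside of the grey nose (nose 26 mm x by 42 mm y, 31 mm high), and 39 mm below its top end; z along the probe away from the pins, y along the line through the two pins; 0.19 kg
- pin_a (a point): tip of the steel pin on the probe's +y side, 13 mm from the probe's axis, 18 mm beyond the underside of the nose when sprung out (90 mm from probe_grip); moves with the pins
- pin_b (a point): tip of the other pin, on the -y side, 26 mm from pin_a
- pins (a joint): how far the two pins (one sprung carriage) are pushed into the nose, m: 0 out, 0.012 fully in; the spring pushes 1 N at 0 and 0.5 N more per mm (7 N at 12 mm, then solid)
- probe: the pin probe itself: origin at the centre of the underside of its nose, axes as probe_grip
- stand: charging stand, fixed, 85 mm (x) by 105 mm (y), origin under its centre; the probe's nose stands 28 mm deep in a socket whose rim is 58 mm above the table, with 1.5 mm play all round; the probe lifts straight out
- spot (a point): centre of the red ring (46 mm across) on the planed flat face (about 56 mm by 110 mm) of the deadwood; z is the outward normal of the face, y the grain direction; the face is about 0.15 m above the table and tilted 11 to 23 degrees from level, towards the vice's -x side; grey branch stubs at its ends rise at most 20 mm above the face, 80 mm or more from the spot
- deadwood: the deadwood with the vice head that grips it; origin on the clamped tilt axis, 82 mm below the spot, axes as spot
- paste_jar: white jar with green lid, 60 mm across and 62 mm high, to leave alone; origin under its centre
- mister: white hand mister with black head, 84 mm across and 177 mm high, to leave alone; origin under its centre
- copper_coil: copper ring, 124 mm across, 12 mm high, lying flat, to leave alone; origin under its centre
- tape_roll: black roll of tape, 68 mm across, 18 mm high, lying flat, to leave alone; origin under its centre
- tool_case: flat teal case 120 by 85 by 26 mm, to leave alone; origin under its centre
- side_cutters: pliers with blue handles, 170 mm long along x, 16 mm high, lying flat, to leave alone; origin under the pivot
- brush: brush lying along its x, to leave alone
Not all that is in view belongs to the job. Leave any yellow look-alike of the probe alone. What is shaped like the part that bears selector but blue is not meant.

How it is judged:
On the way, in this order (a step that is already met when the one before it is completed fails the run):
1. the selector is on the green bar (within 5 mm) while the probe is still in its stand (value of joint selector between 0.035 and 0.045 m and distance of probe from where it was at the start of the episode below 0.015 m), for 0.2 s.
2. the probe is lifted clear of its stand in the gripper (height (world z) of probe above 0.07 m and contact force between probe and stand below 0.1 N and contact force between probe and the fingers above 1 N), for 0.2 s.
At the end, for the whole second after the job is handed in: Selector within 5 mm of green. Probe held at rest, both pin tips inside the ring (23 mm of its centre) within 3 mm of the face, axis within 8 degrees of square, pin line within 12 degrees of the grain, pins pushed in 2 to 10.5 mm at 1 to 10 N, through the last second (value of joint selector between 0.035 and 0.045 m and distance between each of pin_a, pin_b and spot below 0.023 m and z of each of pin_a, pin_b in the frame of spot below 0.003 m and angle between the z axis of probe and the z axis of spot, either way round below 0.14 rad and angle between the y axis of probe and the y axis of spot, either way round below 0.21 rad and value of joint pins between 0.002 and 0.0105 m and contact force between probe and deadwood between 1 and 10 N and contact force between probe and the fingers above 1 N and contact force between probe and stand below 0.1 N and linear speed of probe below 0.02 m/s); the arm keeps its last pose, push and grip.
It fails at once if the probe is pressed hard on the deadwood (over 20 N) (contact force between probe and deadwood above 20 N).
It fails at once if the deadwood is knocked out of its set tilt (spot moved over 5 mm) (distance of spot from where it was at the start of the episode above 0.005 m).
It fails at once if a bystander is moved more than 20 mm (distance of any of paste_jar, mister, copper_coil, tape_roll, tool_case, side_cutters, brush from where it was at the start of the episode above 0.02 m).
It also fails if it takes over 51 s, if anything falls off the work surface, if the arm or the gripper's body presses on something with over 40 N, if the wrist force passes 120 N, or if a joint passes its speed limit or range.

## Working session

There is one attempt and no reset: what is moved stays moved. The work goes in short steps, Python scripts to look and compute and a tool call to move; the robot and the scene stay as the last step left them, time stands still between calls to the robot, and variables do not carry over. Pictures are saved under pics/ and viewed, and the job is handed in when it is done.

Besides the shell and the picture viewer there is one more tool, called after ">>>" as a command line: name --argument value ..., lists and objects as JSON in quotes. carry_out: Moves the arm, as the interface text tells. Its arguments: {"type":"object","properties":{"motion":{"type":"array"},"force":{"type":"number"}},"required":["motion"]}

```bash
mkdir -p pics
cat > h.py <<'E'
import numpy as np, cv2
from workcell import get_state, eyes, env
from scipy.spatial.transform import Rotation as R
def rot(q): return R.from_quat([q[1],q[2],q[3],q[0]]).as_matrix()
def ray(c,u,v):
    K=np.array(c["K"]);T=np.array(c["camera_from_world"]);k=c["k1"]
    d=np.array([[[u,v]]],float)
    p=cv2.undistortPoints(d,K,np.array([k,0,0,0,0.]))[0,0]
    dc=np.array([p[0],-p[1],-1.]);Rm=T[:3,:3]
    o=-Rm.T@T[:3,3];w=Rm.T@dc
    return o,w/np.linalg.norm(w)
def onz(c,u,v,z):
    o,w=ray(c,u,v);return o+w*(z-o[2])/w[2]
def proj(c,P):
    T=np.array(c["camera_from_world"]);K=np.array(c["K"])
    p=T[:3,:3]@np.array(P)+T[:3,3];x=np.array([p[0],-p[1]])/-p[2]
    x=x*(1+c["k1"]*(x@x));return K[:2,:2]@x+K[:2,2]
def tri(obs):
    A=np.zeros((3,3));b=np.zeros(3)
    for c,u,v in obs:
        o,w=ray(c,u,v);M=np.eye(3)-np.outer(w,w);A+=M;b+=M@o
    P=np.linalg.solve(A,b)
    return P,[np.linalg.norm(proj(c,P)-np.array([u,v])).round(2) for c,u,v in obs]
E
python3 - <<'E'
from h import *
for n in("scene","side","wrist"):
    cv2.imwrite(f"pics/{n}0.png",eyes.read_camera(n))
    c=eyes.calibration(n);T=np.array(c["camera_from_world"]);print(n,np.array(c["K"]).round(1).tolist(),c["k1"],(-T[:3,:3].T@T[:3,3]).round(3),T[:3,:3].round(2).tolist())
print(get_state())
E
```

```text
scene [[391.2, 0.0, 278.9], [0.0, 391.2, 208.0], [0.0, 0.0, 1.0]] -0.014391003819163157 [ 1.254 -0.455  0.928] [[0.51, 0.86, 0.0], [-0.59, 0.34, 0.73], [0.63, -0.37, 0.68]]
side [[380.1, 0.0, 279.6], [0.0, 380.1, 212.3], [0.0, 0.0, 1.0]] -0.039322093927063616 [0.252 0.742 0.912] [[-0.94, -0.33, 0.01], [0.25, -0.68, 0.69], [-0.22, 0.65, 0.72]]
wrist [[293.4, 0.0, 280.1], [0.0, 293.4, 213.6], [0.0, 0.0, 1.0]] 0.020478770670279763 [ 0.241 -0.528  0.373] [[0.29, -0.96, -0.0], [0.91, 0.27, -0.31], [0.3, 0.09, 0.95]]
{'clock': 0.15, 'joint_pos': array([-1.41960830e+00,  3.13830508e-01,  4.52329379e-02,  1.30356959e+00,
       -3.32135970e-06,  1.43122771e+00]), 'qvel': array([-0.00083348, -0.00196299,  0.00493329, -0.00103697,  0.00023308,
       -0.00148853]), 'tau': array([ 2.35667445e-03, -4.81066775e+01,  2.98814464e+01,  1.39648994e-02,
        1.29972031e-05,  6.40113328e-06]), 'tcp_pos': array([ 0.16482616, -0.55072628,  0.40400918]), 'orientation': array([-6.85396919e-04,  9.89450938e-01,  1.44866737e-01, -5.64270525e-06]), 'wrist_force': array([ 0.27196695, -0.33782132, -0.04289754]), 'ft_torque': array([ 0.00391357, -0.03899039,  0.02637483]), 'finger_gap': 0.08520622658516543}
```

View pics/scene0.png

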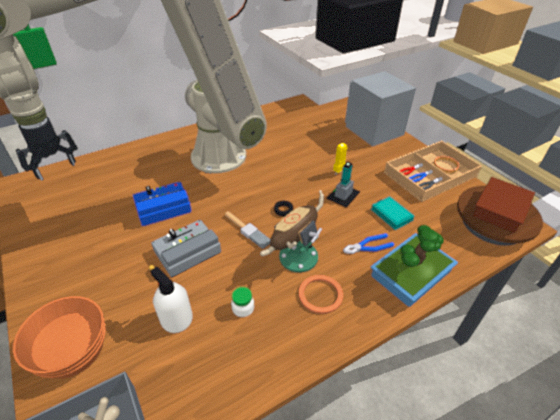

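View pics/side0.png

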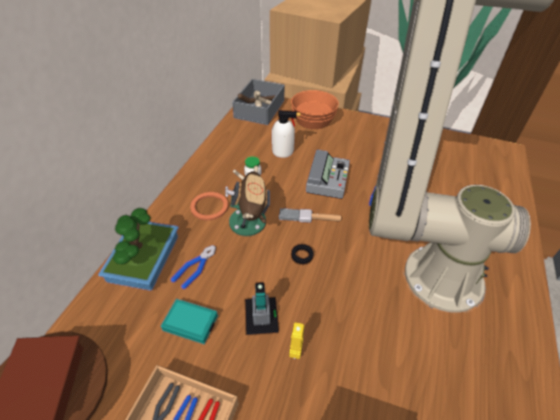

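View pics/wrist0.png

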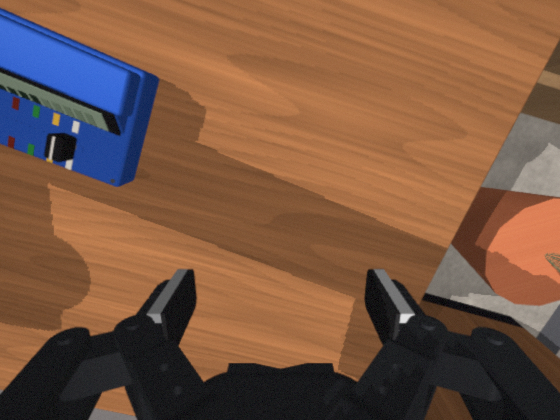

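Run:
```python
from h import *
S=eyes.calibration("scene");D=eyes.calibration("side")
def z(n,x0,y0,x1,y1):
    im=cv2.imread(f"pics/{n}0.png")[y0:y1,x0:x1];return cv2.resize(im,(400,int(400*(y1-y0)/(x1-x0))),interpolation=cv2.INTER_CUBIC)
a=[z("scene",140,210,230,280),z("side",295,140,365,205)]
b=[z("scene",255,180,345,280),z("side",215,150,305,250)]
d=[z("scene",310,130,400,220),z("side",220,270,320,370)]
def hs(l):
    h=min(i.shape[0] for i in l);return np.hstack([i[:h] for i in l])
cv2.imwrite("pics/z1.png",hs(a));cv2.imwrite("pics/z2.png",hs(b));cv2.imwrite("pics/z3.png",hs(d))
print(onz(S,170,236,.06),onz(D,338,172,.06))
print(onz(S,296,222,.15),onz(D,254,190,.15))
print(onz(S,347,165,.14),onz(D,260,288,.14))
```

```text
[ 0.3909036  -0.32522868  0.06      ] [ 0.38500711 -0.27967862  0.06      ]
[ 0.60729221 -0.01447724  0.15      ] [ 0.58368145 -0.00603266  0.15      ]
[0.45582105 0.28496155 0.14      ] [0.44757467 0.29282222 0.14      ]
```

View pics/z1.png

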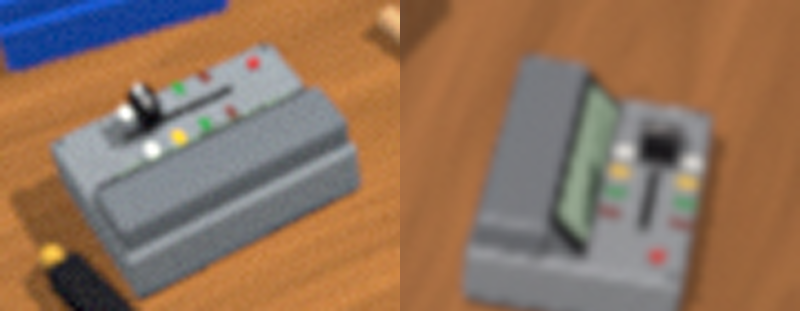

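View pics/z2.png

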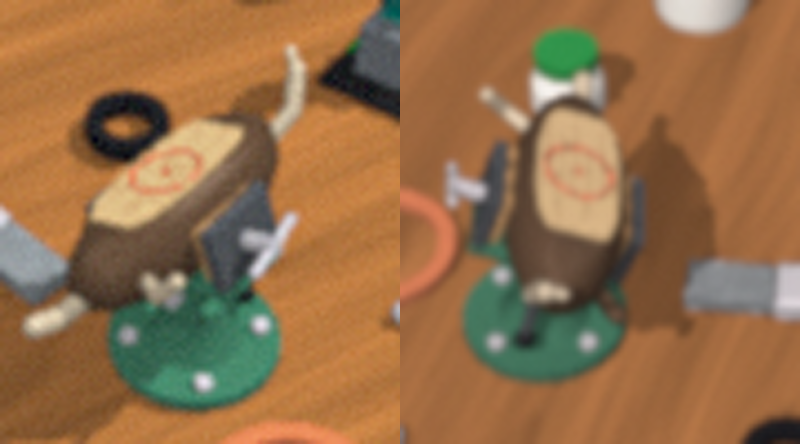

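View pics/z3.png

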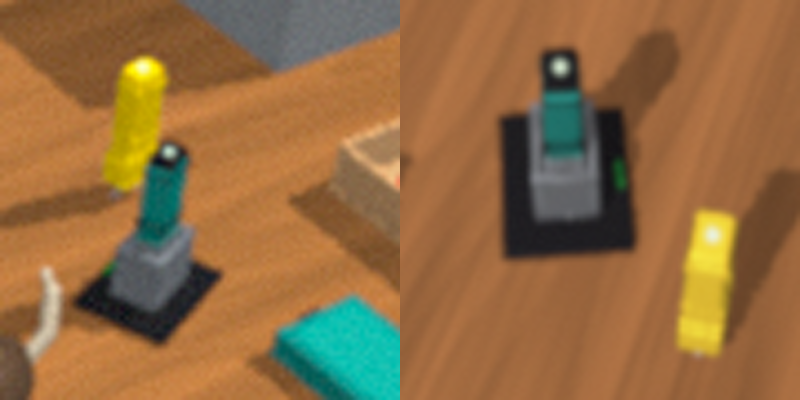

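```bash
cat >> h.py <<'E'
def plan(p,x_dir=None,Rt=None,s=None):
    """delta from current measured pose to target: tool-frame shift cm, rotvec deg"""
    s=s or get_state();R0=rot(s["orientation"]);p0=np.array(s["tcp_pos"])
    if Rt is None:
        x=np.array([x_dir[0],x_dir[1],0.]);x/=np.linalg.norm(x);zz=np.array([0,0,-1.]);Rt=np.stack([x,np.cross(zz,x),zz],1)
    print("shift(tool,cm)",(R0.T@(np.array(p)-p0)*100).round(2),"rv deg",np.degrees(R.from_matrix(R0.T@Rt).as_rotvec()).round(2))
E
python3 - <<'E'
from h import *
S=eyes.calibration("scene");D=eyes.calibration("side")
f=lambda c,u,v:onz(c,u,v,.045)
for a in [(S,174.2,243.5),(S,192.2,235.2),(D,295+224*.175,140+151*.175),(D,295+211*.175,140+212*.175),(D,295+292*.175,140+162*.175),(D,295+284*.175,140+224*.175)]:print(f(*a).round(4))
for a in [(-.0,0)]:
    plan((.375,-.29,.38),(1,0.0))
E
```

```text
[ 0.4122 -0.3223  0.045 ]
[ 0.4073 -0.2626  0.045 ]
[ 0.4073 -0.323   0.045 ]
[ 0.4009 -0.2636  0.045 ]
[ 0.3648 -0.3274  0.045 ]
[ 0.3567 -0.2683  0.045 ]
shift(tool,cm) [ 27.61 -18.95   2.43] rv deg [-0.08  0.   16.66]
```

Run:
```python
from h import *
plan((.385,-.30,.38),(.993,.11))
```

```text
shift(tool,cm) [ 28.28 -17.71   2.43] rv deg [-0.08 -0.   10.34]
```

>>> carry_out --motion '[{"jaw":1,"tx":4.04,"ty":-2.53,"tz":0.35},{"tx":4.04,"ty":-2.53,"tz":0.35},{"tx":4.04,"ty":-2.53,"tz":0.35},{"tx":4.04,"ty":-2.53,"tz":0.35},{"tx":4.04,"ty":-2.53,"tz":0.35},{"tx":4.04,"ty":-2.53,"tz":0.35},{"tx":4.04,"ty":-2.53,"tz":0.35},{"wz":5},{"wz":5.3},{"jaw":0.2},{"jaw":0.2}]'

```text
invalid input at $.motion[0]: expected keys jaw, tx, ty, tz, wx, wy, wz
```

Run:
```python
from h import *
s=get_state();print(s["tcp_pos"],s["finger_gap"],rot(s["orientation"]).round(3))
cv2.imwrite("pics/w1.png",eyes.read_camera("wrist"))
np.save("w1.npy",eyes.calibration("wrist"),allow_pickle=True)
```

```text
[ 0.16482616 -0.55072628  0.40400918] 0.08520622658516543 [[ 0.958  0.287 -0.   ]
 [ 0.287 -0.958  0.001]
 [ 0.    -0.001 -1.   ]]
```

View pics/w1.png

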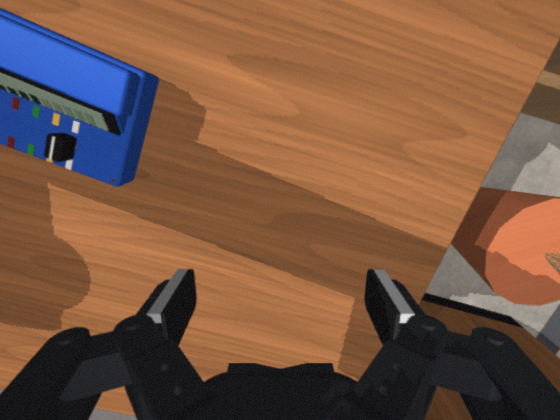

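All seven keys are required in each row; the arm has not moved.

>>> carry_out --motion '[{"jaw":1,"tx":4.04,"ty":-2.53,"tz":0.35,"wx":0,"wy":0,"wz":0},{"jaw":1,"tx":4.04,"ty":-2.53,"tz":0.35,"wx":0,"wy":0,"wz":0},{"jaw":1,"tx":4.04,"ty":-2.53,"tz":0.35,"wx":0,"wy":0,"wz":0},{"jaw":1,"tx":4.04,"ty":-2.53,"tz":0.35,"wx":0,"wy":0,"wz":0},{"jaw":1,"tx":4.04,"ty":-2.53,"tz":0.35,"wx":0,"wy":0,"wz":0},{"jaw":1,"tx":4.04,"ty":-2.53,"tz":0.35,"wx":0,"wy":0,"wz":0},{"jaw":1,"tx":4.04,"ty":-2.53,"tz":0.35,"wx":0,"wy":0,"wz":0},{"jaw":1,"tx":0,"ty":0,"tz":0,"wx":0,"wy":0,"wz":5},{"jaw":1,"tx":0,"ty":0,"tz":0,"wx":0,"wy":0,"wz":5.3},{"jaw":0.3,"tx":0,"ty":0,"tz":0,"wx":0,"wy":0,"wz":0},{"jaw":0.3,"tx":0,"ty":0,"tz":0,"wx":0,"wy":0,"wz":0}]'

```text
clock: 1.58
tcp_pos: [0.3849, -0.3002, 0.3801]
orientation: [-0.0, 0.998, 0.056, -0.0]
wrist_force: [-0.3, 0.6, -0.9]
finger_gap: 0.0555
```

Run:
```python
from h import *
s=get_state();print(s["tcp_pos"],s["finger_gap"],rot(s["orientation"]).round(3))
c=eyes.calibration("wrist");cv2.imwrite("pics/w2.png",eyes.read_camera("wrist"))
np.save("w2.npy",c,allow_pickle=True)
```

```text
[ 0.38490625 -0.30020788  0.38011085] 0.05545920369524995 [[ 0.994  0.112 -0.   ]
 [ 0.112 -0.994  0.   ]
 [-0.    -0.    -1.   ]]
```

View pics/w2.png

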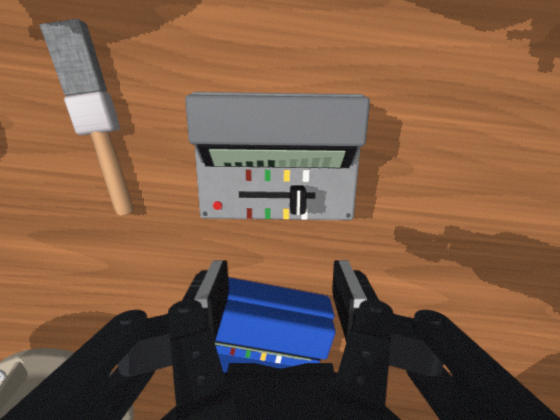

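Run:
```python
from h import *
c=np.load("w2.npy",allow_pickle=True).item();im=cv2.imread("pics/w2.png")
hsv=cv2.cvtColor(im,cv2.COLOR_BGR2HSV);roi=np.zeros(im.shape[:2],np.uint8);roi[165:222,225:320]=1
ms={"brown":((0,120,40),(9,255,170)),"green":((40,100,40),(80,255,255)),"yellow":((18,120,120),(32,255,255)),"white":((0,0,215),(180,40,255))}
for k,(a,b) in ms.items():
    m=cv2.inRange(hsv,a,b)*roi
    n,l,st,ce=cv2.connectedComponentsWithStats(m)
    for i in range(1,n):
        if st[i,4]>8: print(k,st[i],ce[i].round(1),onz(c,*ce[i],.045).round(4),onz(c,*ce[i],.075).round(4))
z=cv2.resize(im[160:225,190:370],None,fx=4,fy=4);cv2.imwrite("pics/w2z.png",z)
```

```text
brown [246 170   5  11  54] [248.  174.9] [ 0.4035 -0.2644  0.045 ] [ 0.4094 -0.2671  0.075 ]
brown [247 209   5  10  49] [249.  213.6] [ 0.3611 -0.2687  0.045 ] [ 0.3712 -0.271   0.075 ]
green [265 170   5  11  55] [267. 175.] [ 0.4056 -0.2842  0.045 ] [ 0.4114 -0.2849  0.075 ]
green [265 209   5  10  50] [267.  213.5] [ 0.3634 -0.2883  0.045 ] [ 0.3733 -0.2886  0.075 ]
yellow [284 170   6  11  66] [286.5 175. ] [ 0.4079 -0.3044  0.045 ] [ 0.4134 -0.3031  0.075 ]
yellow [283 209   6  11  64] [285.6 214. ] [ 0.3651 -0.3085  0.045 ] [ 0.3748 -0.3068  0.075 ]
white [303 170   6  12  69] [305.5 175.4] [ 0.4097 -0.3243  0.045 ] [ 0.415 -0.321  0.075]
white [297 191   3  24  41] [298.4 201.2] [ 0.3811 -0.3205  0.045 ] [ 0.3892 -0.3176  0.075 ]
white [301 212   6   7  26] [304.2 215.9] [ 0.3652 -0.329   0.045 ] [ 0.3749 -0.3253  0.075 ]
```

View pics/w2z.png

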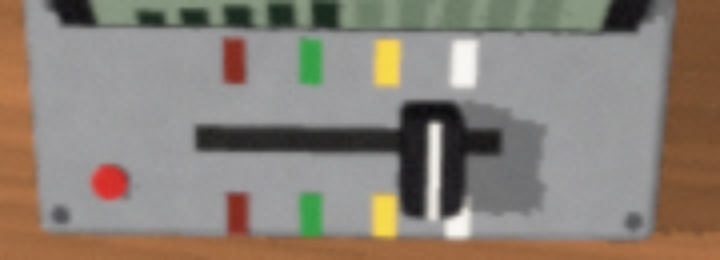

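Run:
```python
from h import *
plan((.3876,-.3176,.228),(.995,.1))
```

```text
shift(tool,cm) [ 0.08  1.75 15.22] rv deg [-0.    0.01  0.67]
```

>>> carry_out --motion '[{"jaw":0.2,"tx":0.1,"ty":1.75,"tz":0,"wx":0,"wy":0,"wz":-0.7},{"jaw":0.2,"tx":0,"ty":0,"tz":4,"wx":0,"wy":0,"wz":0},{"jaw":0.2,"tx":0,"ty":0,"tz":4,"wx":0,"wy":0,"wz":0},{"jaw":0.2,"tx":0,"ty":0,"tz":4,"wx":0,"wy":0,"wz":0},{"jaw":0.2,"tx":0,"ty":0,"tz":2,"wx":0,"wy":0,"wz":0},{"jaw":0.2,"tx":0,"ty":0,"tz":1.2,"wx":0,"wy":0,"wz":0},{"jaw":0.2,"tx":0,"ty":0,"tz":0,"wx":0,"wy":0,"wz":0}]'

```text
clock: 2.5
tcp_pos: [0.3878, -0.318, 0.2277]
orientation: [-0.0, 0.998, 0.061, -0.0]
wrist_force: [-0.1, -0.4, -0.6]
finger_gap: 0.051
```

Run:
```python
from h import *
s=get_state();print(s["tcp_pos"],s["finger_gap"],rot(s["orientation"])[:,0].round(3))
cv2.imwrite("pics/w3.png",eyes.read_camera("wrist"))
```

```text
[ 0.38784211 -0.31796995  0.22765839] 0.05096097940980541 [ 0.992  0.123 -0.001]
```

View pics/w3.png

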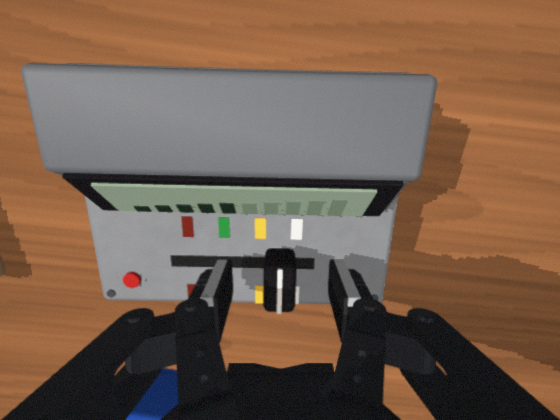

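>>> carry_out --force 25 --motion '[{"jaw":-0.3,"tx":0,"ty":0,"tz":0,"wx":0,"wy":0,"wz":1.4},{"jaw":-1,"tx":0,"ty":0,"tz":0,"wx":0,"wy":0,"wz":0},{"jaw":-1,"tx":0,"ty":0,"tz":0,"wx":0,"wy":0,"wz":0},{"jaw":-1,"tx":0,"ty":0,"tz":0,"wx":0,"wy":0,"wz":0},{"jaw":-1,"tx":0,"ty":0,"tz":0,"wx":0,"wy":0,"wz":0}]'

```text
clock: 3.18
tcp_pos: [0.3883, -0.3177, 0.2292]
orientation: [0.001, 0.999, 0.049, 0.001]
wrist_force: [-0.4, 0.5, 5.9]
finger_gap: 0.0154
```

>>> carry_out --motion '[{"jaw":-1,"tx":0,"ty":-0.8,"tz":0,"wx":0,"wy":0,"wz":0},{"jaw":-1,"tx":0,"ty":-0.8,"tz":0,"wx":0,"wy":0,"wz":0},{"jaw":-1,"tx":0,"ty":-0.8,"tz":0,"wx":0,"wy":0,"wz":0},{"jaw":-1,"tx":0,"ty":-0.75,"tz":0,"wx":0,"wy":0,"wz":0},{"jaw":-1,"tx":0,"ty":0,"tz":0,"wx":0,"wy":0,"wz":0},{"jaw":-1,"tx":0,"ty":0,"tz":0,"wx":0,"wy":0,"wz":0}]'

```text
clock: 3.92
tcp_pos: [0.385, -0.2858, 0.2292]
orientation: [0.0, 0.999, 0.05, 0.001]
wrist_force: [-0.2, 1.2, 8.1]
finger_gap: 0.0155
```

Run:
```python
from h import *
s=get_state();print(s["tcp_pos"],s["finger_gap"],rot(s["orientation"])[:,0].round(3))
cv2.imwrite("pics/w4.png",eyes.read_camera("wrist"))
```

```text
[ 0.38504685 -0.28577281  0.22916391] 0.015467078406623478 [0.995 0.099 0.001]
```

View pics/w4.png

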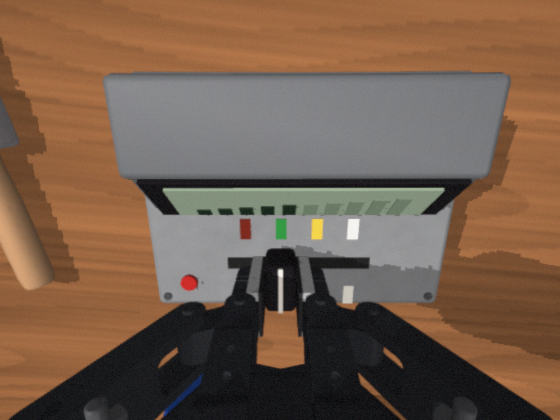

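>>> carry_out --motion '[{"jaw":0.3,"tx":0,"ty":0,"tz":0,"wx":0,"wy":0,"wz":0},{"jaw":0.3,"tx":0,"ty":0,"tz":0,"wx":0,"wy":0,"wz":0},{"jaw":0.3,"tx":0,"ty":0,"tz":0,"wx":0,"wy":0,"wz":0},{"jaw":0.3,"tx":0,"ty":0,"tz":-3,"wx":0,"wy":0,"wz":0},{"jaw":0.3,"tx":0,"ty":0,"tz":-5,"wx":0,"wy":0,"wz":0},{"jaw":0.3,"tx":0,"ty":0,"tz":-5,"wx":0,"wy":0,"wz":0},{"jaw":0.3,"tx":0,"ty":0,"tz":-5,"wx":0,"wy":0,"wz":0},{"jaw":0.3,"tx":0,"ty":0,"tz":0,"wx":0,"wy":0,"wz":0}]'

```text
clock: 4.97
tcp_pos: [0.3856, -0.2869, 0.4122]
orientation: [0.003, 0.999, 0.049, 0.003]
wrist_force: [-0.2, -0.9, -0.5]
finger_gap: 0.0554
```

Run:
```python
from h import *
s=get_state();print(s["tcp_pos"],s["finger_gap"])
c=eyes.calibration("wrist");im=eyes.read_camera("wrist");cv2.imwrite("pics/w5.png",im)
cv2.imwrite("pics/w5z.png",cv2.resize(im[150:260,180:400],None,fx=3,fy=3))
hsv=cv2.cvtColor(im,cv2.COLOR_BGR2HSV)
for k,(a,b) in {"green":((40,100,40),(80,255,255)),"white":((0,0,215),(180,40,255))}.items():
    m=cv2.inRange(hsv,a,b)
    n,l,st,ce=cv2.connectedComponentsWithStats(m)
    for i in range(1,n):
        if st[i,4]>15 and st[i,1]<250: print(k,st[i],ce[i].round(1),onz(c,*ce[i],.045).round(4),onz(c,*ce[i],.075).round(4))
plan((.60,-.02,.5),(.995,.1))
```

```text
[ 0.38563191 -0.28685697  0.41223504] 0.05535049437783251
green [24  0 31  5 73] [38.3  1.3] [ 0.5471 -0.0411  0.045 ] [ 0.5398 -0.0623  0.075 ]
green [276 169   4  10  40] [277.5 173.5] [ 0.4054 -0.2843  0.045 ] [ 0.4107 -0.2839  0.075 ]
green [276 209   4   5  19] [277.6 210.9] [ 0.3603 -0.2888  0.045 ] [ 0.3696 -0.2879  0.075 ]
white [ 94 103  34  29 720] [111.4 116.3] [ 0.4494 -0.1004  0.045 ] [ 0.4508 -0.1163  0.075 ]
white [310 169   6  10  58] [312.4 173.4] [ 0.4094 -0.3245  0.045 ] [ 0.4144 -0.3204  0.075 ]
white [277 187   2  21  40] [277.5 197. ] [ 0.3775 -0.287   0.045 ] [ 0.3853 -0.2863  0.075 ]
white [309 204   6   9  46] [311.1 207.9] [ 0.3679 -0.3284  0.045 ] [ 0.3765 -0.324   0.075 ]
shift(tool,cm) [ 24.02 -24.37  -9.03] rv deg [ 0.19 -0.14 -0.08]
```

View pics/w5z.png

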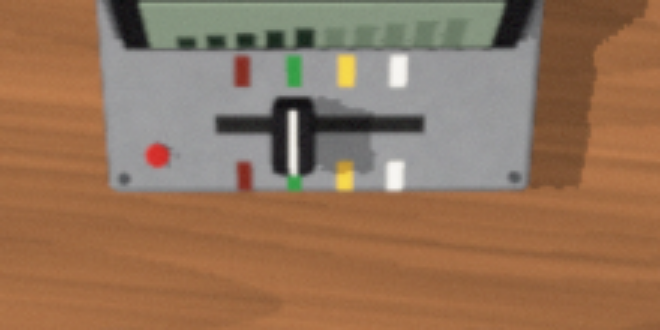

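>>> carry_out --motion '[{"jaw":1,"tx":3,"ty":-3,"tz":-2,"wx":0,"wy":0,"wz":0},{"jaw":1,"tx":3,"ty":-3,"tz":-2,"wx":0,"wy":0,"wz":0},{"jaw":1,"tx":3,"ty":-3,"tz":-2,"wx":0,"wy":0,"wz":0},{"jaw":1,"tx":3,"ty":-3,"tz":-2,"wx":0,"wy":0,"wz":0},{"jaw":1,"tx":3,"ty":-3,"tz":-1,"wx":0,"wy":0,"wz":0},{"jaw":1,"tx":3,"ty":-3,"tz":0,"wx":0,"wy":0,"wz":0},{"jaw":1,"tx":3,"ty":-3,"tz":0,"wx":0,"wy":0,"wz":0},{"jaw":1,"tx":3,"ty":-3,"tz":0,"wx":0,"wy":0,"wz":0},{"jaw":1,"tx":0,"ty":0,"tz":0,"wx":0,"wy":0,"wz":0},{"jaw":1,"tx":0,"ty":0,"tz":0,"wx":0,"wy":0,"wz":0}]'

```text
clock: 6.28
tcp_pos: [0.5999, -0.0236, 0.4965]
orientation: [-0.0, 0.999, 0.05, -0.002]
wrist_force: [-0.2, 0.6, 0.2]
finger_gap: 0.0855
```

Run:
```python
from h import *
s=get_state();print(s["tcp_pos"],s["finger_gap"])
c=eyes.calibration("wrist");im=eyes.read_camera("wrist");cv2.imwrite("pics/w6.png",im);np.save("w6.npy",c,allow_pickle=True)
```

```text
[ 0.59990449 -0.02363756  0.49649705] 0.08548304925050225
```

View pics/w6.png

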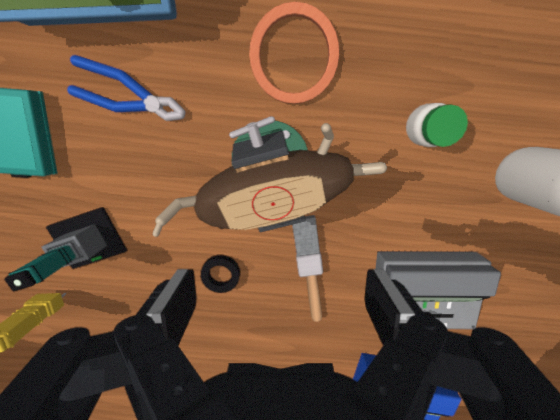

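>>> carry_out --motion '[{"jaw":1,"tx":-4,"ty":0.3,"tz":2.5,"wx":0,"wy":0,"wz":0},{"jaw":1,"tx":-4,"ty":0.3,"tz":2.5,"wx":0,"wy":0,"wz":0},{"jaw":1,"tx":-4,"ty":0.3,"tz":2.5,"wx":0,"wy":0,"wz":0},{"jaw":1,"tx":0,"ty":0,"tz":0,"wx":0,"wy":0,"wz":0},{"jaw":1,"tx":0,"ty":0,"tz":0,"wx":0,"wy":0,"wz":0}]'

```text
clock: 6.95
tcp_pos: [0.4814, -0.0452, 0.4241]
orientation: [0.0, 0.999, 0.049, 0.001]
wrist_force: [0.6, -0.1, -0.3]
finger_gap: 0.0853
```

Run:
```python
from h import *
s=get_state();print(s["tcp_pos"],s["finger_gap"])
c=eyes.calibration("wrist");im=eyes.read_camera("wrist");cv2.imwrite("pics/w7.png",im);np.save("w7.npy",c,allow_pickle=True)
a=cv2.imread("pics/w6.png")[140:250,185:385]
cv2.imwrite("pics/w6z.png",cv2.resize(a,None,fx=4,fy=4,interpolation=cv2.INTER_CUBIC))
```

```text
[ 0.48144316 -0.04517018  0.42409527] 0.08525718585340876
```

View pics/w7.png

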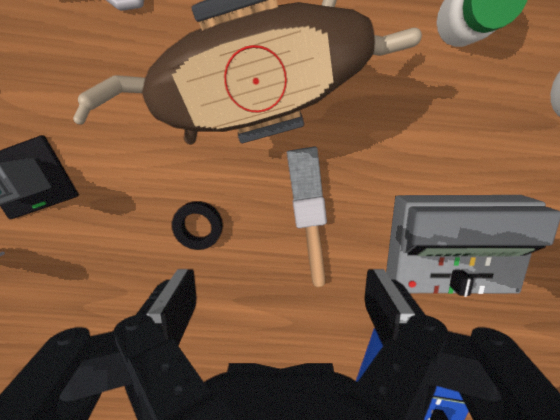

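View pics/w6z.png

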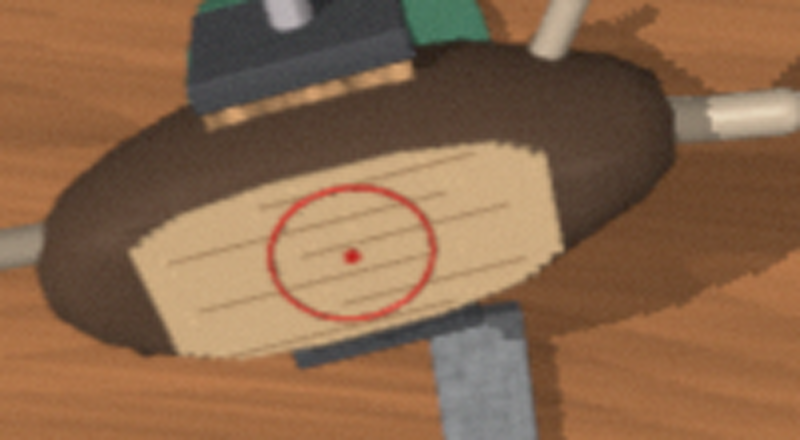

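Run:
```python
from h import *
a=cv2.imread("pics/w7.png")[10:140,155:355]
cv2.imwrite("pics/w7z.png",cv2.resize(a,None,fx=4,fy=4,interpolation=cv2.INTER_CUBIC))
for k in "67":
    im=cv2.imread(f"pics/w{k}.png");hsv=cv2.cvtColor(im,cv2.COLOR_BGR2HSV)
    m=cv2.inRange(hsv,(0,120,80),(6,255,255))|cv2.inRange(hsv,(174,120,80),(180,255,255))
    r=np.zeros_like(m);(r[150:240,225:320] if k=="6" else r[35:125,215:295])[:]=1;m*=r
    n,l,st,ce=cv2.connectedComponentsWithStats(m)
    for i in range(1,n):
        if st[i,4]>4:print(k,st[i],ce[i])
    i=np.argmax(st[1:,4])+1;ys,xs=np.nonzero((l==i));print(cv2.fitEllipse(np.stack([xs,ys],1).astype(np.float32)))
```

```text
6 [252 186  42  34 139] [272.70503597 201.38129496]
6 [271 202   4   4  11] [272.54545455 203.63636364]
((272.4219055175781, 202.8047332763672), (32.76202392578125, 40.86114501953125), 84.09260559082031)
7 [224  45  63  67 411] [254.55231144  76.02189781]
7 [253  78   6   6  31] [255.41935484  80.5483871 ]
((255.01358032226562, 78.40404510498047), (60.28424072265625, 65.171630859375), 167.87319946289062)
```

View pics/w7z.png

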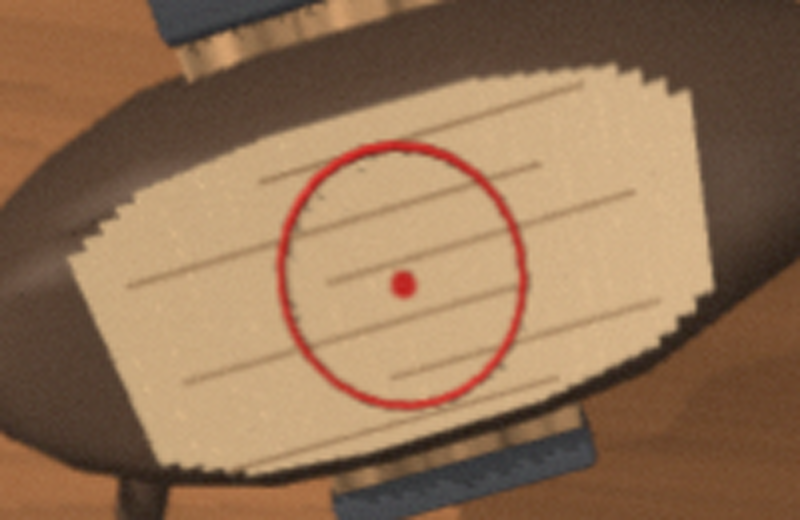

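```bash
cat > face.py <<'E'
from h import *
c6=np.load("w6.npy",allow_pickle=True).item();c7=np.load("w7.npy",allow_pickle=True).item()
A=[((260,182),(260,209)),((583,85),(475,154)),((128,287),(170,263)),((540,164),(445,193)),((328,282),(302,257)),((634,191),(507,205)),((184,383),(201,311)),((392,377),(343,303)),((660,301),(525,258)),((248,462),(240,355)),((558,378),(455,301)),((70,258),(130,250)),((165,465),(180,354)),((690,92),(543,150)),((713,288),(563,245)),((403,285),(352,257))]
P=[]
for a,b in A:
    p,e=tri([(c7,(a[0]+.5)/4-.5+155,(a[1]+.5)/4-.5+10),(c6,(b[0]+.5)/4-.5+185,(b[1]+.5)/4-.5+140)]);P.append(p);print(p.round(4),e)
P=np.array(P);m=P.mean(0);u,s,v=np.linalg.svd(P-m);n=v[2]*np.sign(v[2][2])
print("n",n.round(4),"tilt",np.degrees(np.arccos(n[2])),"resid mm",((P-m)@n*1000).round(1))
g=sum((P[i+1]-P[i]) for i in (0,2,4,7,9));g-=n*(g@n);g/=np.linalg.norm(g)
for i in (0,2,4,7,9):d=P[i+1]-P[i];print(np.degrees(np.arctan2(d[1],d[0])).round(1),end=' ')
spot=P[-1]-n*((P[-1]-m)@n)
# ring radius check
for c,k in((c6,"6"),(c7,"7")):
    im=cv2.imread(f"pics/w{k}.png");hsv=cv2.cvtColor(im,cv2.COLOR_BGR2HSV)
    q=cv2.inRange(hsv,(0,120,80),(6,255,255))|cv2.inRange(hsv,(174,120,80),(180,255,255))
    r=np.zeros_like(q);(r[150:240,225:320] if k=="6" else r[35:125,215:295])[:]=1;q*=r
    X=[]
    for y,x in np.argwhere(q>0):
        o,w=ray(c,x,y);X.append(o+w*(((m-o)@n)/(w@n)))
    X=np.array(X);x=np.cross(g,n);U=np.stack([(X-spot)@x,(X-spot)@g],1)
    U=U[np.linalg.norm(U,axis=1)>.01].astype(np.float32)*1000
    print(k,"ellipse on plane (mm)",cv2.fitEllipse(U))
print("spot",spot.round(4),"grain",g.round(4))
E
python3 face.py
```

```text
[0.5989 0.0094 0.1575] [np.float64(0.04), np.float64(0.03)]
[ 0.6195 -0.0464  0.1574] [np.float64(0.15), np.float64(0.1)]
[0.5798 0.0339 0.1532] [np.float64(0.5), np.float64(0.33)]
[ 0.6074 -0.0401  0.1538] [np.float64(0.06), np.float64(0.04)]
[ 0.5845 -0.0026  0.1508] [np.float64(0.13), np.float64(0.09)]
[ 0.6051 -0.0578  0.1513] [np.float64(0.18), np.float64(0.12)]
[0.5641 0.0254 0.1461] [np.float64(0.23), np.float64(0.16)]
[ 0.5693 -0.0151  0.1426] [np.float64(0.25), np.float64(0.17)]
[ 0.5882 -0.0661  0.1429] [np.float64(0.19), np.float64(0.13)]
[0.5502 0.0135 0.1422] [np.float64(0.11), np.float64(0.08)]
[ 0.5724 -0.0479  0.1402] [np.float64(0.15), np.float64(0.1)]
[0.5833 0.0442 0.1553] [np.float64(0.1), np.float64(0.07)]
[0.5477 0.0313 0.1393] [np.float64(0.37), np.float64(0.26)]
[ 0.6215 -0.0654  0.1523] [np.float64(0.38), np.float64(0.25)]
[ 0.592  -0.0769  0.1388] [np.float64(0.08), np.float64(0.06)]
[ 0.5855 -0.0165  0.1495] [np.float64(0.06), np.float64(0.04)]
n [-0.3408 -0.1351  0.9304] tilt 21.502915947427258 resid mm [ 0.4  0.8 -0.4  0.7  0.7  1.6 -0.5 -0.1  0.6  2.2  1.  -1.  -2.  -2.
 -3.   1. ]
-69.7 -69.6 -69.5 -69.7 -70.1 6 ellipse on plane (mm) ((0.2499983310699463, -0.006060004234313965), (45.73452377319336, 46.39841842651367), 113.24767303466797)
7 ellipse on plane (mm) ((0.045256853103637695, -0.01051338016986847), (45.87251663208008, 46.013057708740234), 96.95347595214844)
spot [ 0.5859 -0.0164  0.1486] grain [ 0.3488 -0.9372 -0.0083]
```

```bash
sed -i 's/^P=np.array(P);m=P.mean/P=np.array(P[:11]+P[15:]);m=P.mean/' face.py; python3 face.py | tail -6
python3 - <<'E'
from h import *
# probe top light: scene & side & w6
S=eyes.calibration("scene");D=eyes.calibration("side");c6=np.load("w6.npy",allow_pickle=True).item()
print(tri([(S,310+170*.225,130+152*.225),(D,220+160*.25,270+67*.25),(c6,17,282)]))
plan((.43,.25,.45),(.995,.1))
E
```

```text
[ 0.592  -0.0769  0.1388] [np.float64(0.08), np.float64(0.06)]
[ 0.5855 -0.0165  0.1495] [np.float64(0.06), np.float64(0.04)]
n [-0.3322 -0.1233  0.9351] tilt 20.75579320427995 resid mm [ 0.2  0.1 -0.5 -0.   0.2  0.6 -0.9 -0.9 -0.6  1.6 -0.2  0.3]
-69.7 -69.6 -69.5 -69.7 -70.1 6 ellipse on plane (mm) ((-0.271925687789917, 0.04735362529754639), (45.61442947387695, 45.88969421386719), 138.23245239257812)
7 ellipse on plane (mm) ((-0.15447711944580078, -0.006686285138130188), (45.72975540161133, 45.772613525390625), 26.261947631835938)
spot [ 0.5856 -0.0165  0.1492] grain [ 3.461e-01 -9.382e-01 -8.000e-04]
(array([0.45061478, 0.29099425, 0.13926255]), [np.float64(0.88), np.float64(1.0), np.float64(0.53)])
shift(tool,cm) [ -2.31 -29.88  -2.59] rv deg [ 0.07 -0.18 -0.14]
```

>>> carry_out --motion '[{"jaw":1,"tx":-0.5,"ty":-5,"tz":0,"wx":0,"wy":0,"wz":0},{"jaw":1,"tx":-0.5,"ty":-5,"tz":0,"wx":0,"wy":0,"wz":0},{"jaw":1,"tx":-0.5,"ty":-5,"tz":0,"wx":0,"wy":0,"wz":0},{"jaw":1,"tx":-0.5,"ty":-5,"tz":0,"wx":0,"wy":0,"wz":0},{"jaw":1,"tx":-0.5,"ty":-5,"tz":0,"wx":0,"wy":0,"wz":0},{"jaw":1,"tx":-0.5,"ty":-5,"tz":0,"wx":0,"wy":0,"wz":0},{"jaw":1,"tx":-1,"ty":-3.5,"tz":0,"wx":0,"wy":0,"wz":0},{"jaw":1,"tx":0,"ty":0,"tz":0,"wx":0,"wy":0,"wz":0},{"jaw":1,"tx":0,"ty":0,"tz":0,"wx":0,"wy":0,"wz":0}]'

```text
clock: 8.12
tcp_pos: [0.42, 0.1816, 0.4271]
orientation: [-0.035, 0.994, 0.106, -0.004]
wrist_force: [1.1, 0.1, -0.6]
finger_gap: 0.0851
```

Run:
```python
from h import *
s=get_state();print(s["tcp_pos"],s["joint_pos"].round(2))
c=eyes.calibration("wrist");im=eyes.read_camera("wrist");cv2.imwrite("pics/w8.png",im);np.save("w8.npy",c,allow_pickle=True)
u,v=proj(c,(.4506,.291,.1));x,y=max(0,int(u)-80),max(0,int(v)-70);print(x,y)
cv2.imwrite("pics/w8z.png",cv2.resize(im[y:y+140,x:x+180],None,fx=4,fy=4,interpolation=cv2.INTER_CUBIC))
```

```text
[0.42004293 0.18157976 0.42714967] [ 0.21  0.08 -0.19  1.3   0.07  3.14]
123 74
```

View pics/w8.png

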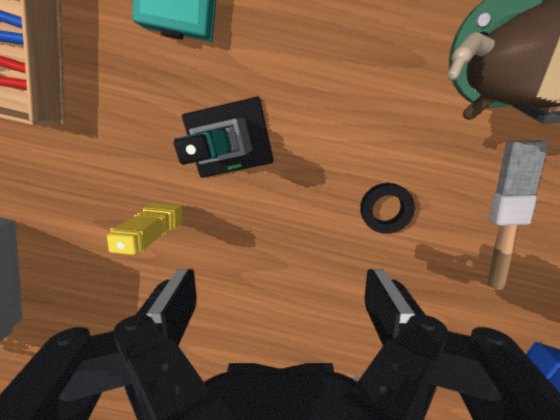

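View pics/w8z.png

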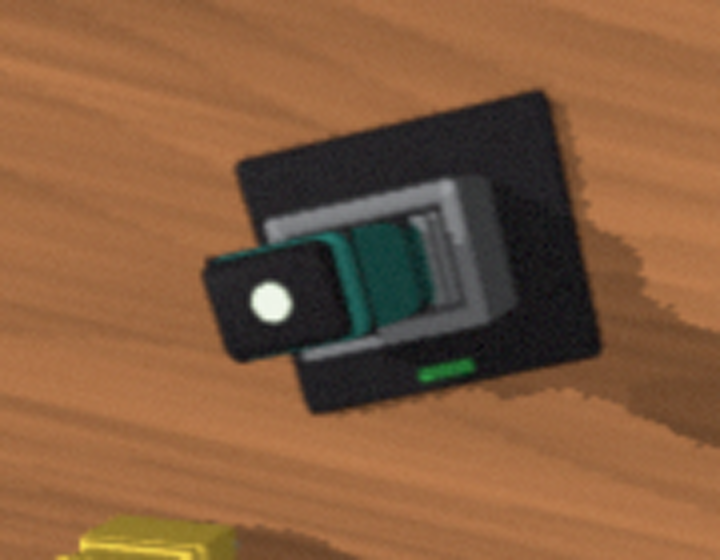

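Run:
```python
from h import *
c=np.load("w8.npy",allow_pickle=True).item()
px=lambda a:((a[0]+.5)/4-.5+123,(a[1]+.5)/4-.5+74)
f=lambda a,z:onz(c,*px(a),z)
q=[f(a,.008) for a in((240,162),(546,91),(603,350),(312,412))]
print(np.array(q).round(4),"ctr",np.mean(q,0).round(4))
for i in range(4):
    d=q[(i+1)%4]-q[i];print(np.linalg.norm(d).round(4),np.degrees(np.arctan2(d[1],d[0])).round(1))
t=[f(a,.141) for a in((203,266),(330,236),(356,334),(235,361),(271,302))]
print(np.array(t).round(4));
for i in range(4):
    d=t[(i+1)%4]-t[i];print(np.linalg.norm(d).round(4),np.degrees(np.arctan2(d[1],d[0])).round(1))
S=eyes.calibration("scene");D=eyes.calibration("side");c6=np.load("w6.npy",allow_pickle=True).item()
print(tri([(S,310+170*.225,130+152*.225),(D,220+160*.25,270+67*.25),(c,*px((271,302))),(c6,17,282)]))
print(tri([(c6,17,282),(c,*px((271,302)))]))
print("yellow", tri([(S,310+145*.225,130+65*.225),(D,220+313*.25,270+235*.25),(c,121,245)]))
```

```text
[[0.4684 0.3504 0.008 ]
 [0.5098 0.258  0.008 ]
 [0.4358 0.2245 0.008 ]
 [0.3931 0.3175 0.008 ]] ctr [0.4518 0.2876 0.008 ]
0.1013 -65.9
0.0811 -155.6
0.1023 114.7
0.0822 23.7
[[0.4552 0.305  0.141 ]
 [0.4675 0.2784 0.141 ]
 [0.4482 0.2701 0.141 ]
 [0.4362 0.2959 0.141 ]
 [0.4509 0.2894 0.141 ]]
0.0293 -65.1
0.0211 -156.6
0.0285 114.9
0.021 25.5
(array([0.45064252, 0.29070477, 0.13920565]), [np.float64(0.93), np.float64(0.93), np.float64(0.77), np.float64(0.57)])
(array([0.450884  , 0.2895419 , 0.14075144]), [np.float64(0.05), np.float64(0.07)])
yellow (array([0.33457303, 0.35622454, 0.12786687]), [np.float64(0.99), np.float64(1.04), np.float64(1.91)])
```

Run:
```python
from h import *
a=np.radians(114.6)
plan((.4513,.289,.40),(np.cos(a),np.sin(a)))
```

```text
shift(tool,cm) [ 5.32 -9.63  3.4 ] rv deg [  -2.96   -3.61 -102.34]
```

>>> carry_out --motion '[{"jaw":1,"tx":2.66,"ty":-4.8,"tz":1.7,"wx":0,"wy":0,"wz":0},{"jaw":1,"tx":2.66,"ty":-4.83,"tz":1.7,"wx":0,"wy":0,"wz":0},{"jaw":1,"tx":0,"ty":0,"tz":0,"wx":-0.27,"wy":-0.33,"wz":-9.3},{"jaw":1,"tx":0,"ty":0,"tz":0,"wx":-0.27,"wy":-0.33,"wz":-9.3},{"jaw":1,"tx":0,"ty":0,"tz":0,"wx":-0.27,"wy":-0.33,"wz":-9.3},{"jaw":1,"tx":0,"ty":0,"tz":0,"wx":-0.27,"wy":-0.33,"wz":-9.3},{"jaw":1,"tx":0,"ty":0,"tz":0,"wx":-0.27,"wy":-0.33,"wz":-9.3},{"jaw":1,"tx":0,"ty":0,"tz":0,"wx":-0.27,"wy":-0.33,"wz":-9.3},{"jaw":1,"tx":0,"ty":0,"tz":0,"wx":-0.27,"wy":-0.33,"wz":-9.3},{"jaw":1,"tx":0,"ty":0,"tz":0,"wx":-0.27,"wy":-0.33,"wz":-9.3},{"jaw":1,"tx":0,"ty":0,"tz":0,"wx":-0.27,"wy":-0.33,"wz":-9.3},{"jaw":1,"tx":0,"ty":0,"tz":0,"wx":-0.27,"wy":-0.33,"wz":-9.3},{"jaw":1,"tx":0,"ty":0,"tz":0,"wx":-0.27,"wy":-0.33,"wz":-9.3},{"jaw":1,"tx":0,"ty":0,"tz":0,"wx":0,"wy":0,"wz":0},{"jaw":1,"tx":0,"ty":0,"tz":0,"wx":0,"wy":0,"wz":0}]'

```text
clock: 10.05
tcp_pos: [0.4655, 0.2341, 0.4003]
orientation: [-0.015, 0.511, 0.859, 0.013]
wrist_force: [0.1, 0.2, 0.2]
finger_gap: 0.0854
```

Run:
```python
from h import *
s=get_state();print(s["tcp_pos"],s["joint_pos"].round(2))
a=np.radians(114.6)
plan((.4513,.289,.257),(np.cos(a),np.sin(a)))
c=eyes.calibration("wrist");im=eyes.read_camera("wrist");cv2.imwrite("pics/w9.png",im);np.save("w9.npy",c,allow_pickle=True)
```

```text
[0.46549055 0.23406194 0.40031701] [ 0.3   0.21 -0.1   1.26  0.04  1.37]
shift(tool,cm) [ 4.93  1.27 14.55] rv deg [ 0.34 -2.3   3.93]
```

View pics/w9.png

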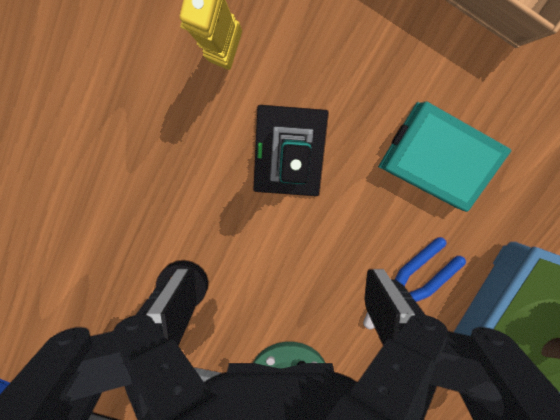

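Run:
```python
from h import *
c=np.load("w9.npy",allow_pickle=True).item();c8=np.load("w8.npy",allow_pickle=True).item()
print(onz(c,296,164.5,.141), tri([(c,296,164.5),(c8,190.5,149.3)]))
q=[onz(c,*a,.008) for a in((258,105),(327.5,110),(320,195),(254,191))];print(np.array(q).round(4),np.mean(q,0))
for i in range(4):
    d=q[(i+1)%4]-q[i];print(np.linalg.norm(d).round(4),np.degrees(np.arctan2(d[1],d[0])).round(1))
```

```text
[0.45143524 0.28927572 0.141     ] (array([0.45112759, 0.28917678, 0.14178908]), [np.float64(0.35), np.float64(0.33)])
[[0.3928 0.3189 0.008 ]
 [0.4669 0.3529 0.008 ]
 [0.5112 0.2611 0.008 ]
 [0.4351 0.2258 0.008 ]] [0.45150201 0.28968186 0.008     ]
0.0816 24.6
0.1019 -64.2
0.0839 -155.1
0.1022 114.5
```

>>> carry_out --motion '[{"jaw":1,"tx":2.5,"ty":0.6,"tz":0,"wx":0.1,"wy":-0.8,"wz":1.4},{"jaw":1,"tx":2.4,"ty":0.6,"tz":0,"wx":0.1,"wy":-0.8,"wz":1.3},{"jaw":1,"tx":0,"ty":0,"tz":0,"wx":0.1,"wy":-0.7,"wz":1.2},{"jaw":1,"tx":0,"ty":0,"tz":0,"wx":0,"wy":0,"wz":0},{"jaw":1,"tx":0,"ty":0,"tz":0,"wx":0,"wy":0,"wz":0}]'

```text
clock: 10.72
tcp_pos: [0.453, 0.2827, 0.402]
orientation: [0.0, 0.539, 0.842, 0.0]
wrist_force: [0.6, -0.3, -0.4]
finger_gap: 0.0856
```

Run:
```python
from h import *
a=np.radians(114.6)
plan((.4513,.289,.257),(np.cos(a),np.sin(a)))
c=eyes.calibration("wrist");im=eyes.read_camera("wrist");cv2.imwrite("pics/w10.png",im);np.save("w10.npy",c,allow_pickle=True)
```

```text
shift(tool,cm) [ 0.65  0.1  14.5 ] rv deg [0.04 0.01 0.17]
```

View pics/w10.png

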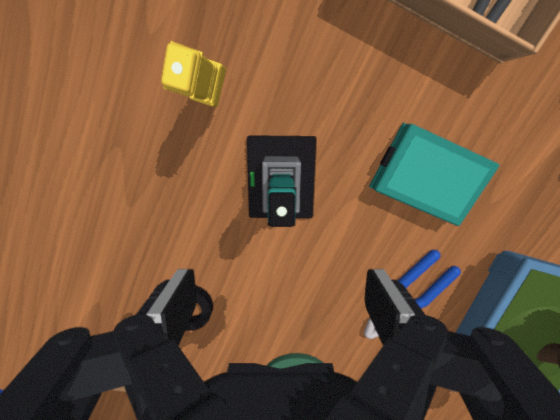

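>>> carry_out --motion '[{"jaw":1,"tx":0.65,"ty":0.1,"tz":3,"wx":0,"wy":0,"wz":0.2},{"jaw":1,"tx":0,"ty":0,"tz":4,"wx":0,"wy":0,"wz":0},{"jaw":1,"tx":0,"ty":0,"tz":3,"wx":0,"wy":0,"wz":0},{"jaw":1,"tx":0,"ty":0,"tz":2.5,"wx":0,"wy":0,"wz":0},{"jaw":1,"tx":0,"ty":0,"tz":2,"wx":0,"wy":0,"wz":0},{"jaw":1,"tx":0,"ty":0,"tz":0,"wx":0,"wy":0,"wz":0},{"jaw":1,"tx":0,"ty":0,"tz":0,"wx":0,"wy":0,"wz":0}]'

```text
clock: 11.65
tcp_pos: [0.4516, 0.2895, 0.2579]
orientation: [0.001, 0.54, 0.841, 0.001]
wrist_force: [0.2, 0.2, -0.4]
finger_gap: 0.0857
```

Run:
```python
from h import *
a=np.radians(114.6)
plan((.4513,.289,.257),(np.cos(a),np.sin(a)))
cv2.imwrite("pics/w11.png",eyes.read_camera("wrist"))
```

```text
shift(tool,cm) [-0.03 -0.05  0.09] rv deg [ 0.11  0.   -0.01]
```

View pics/w11.png

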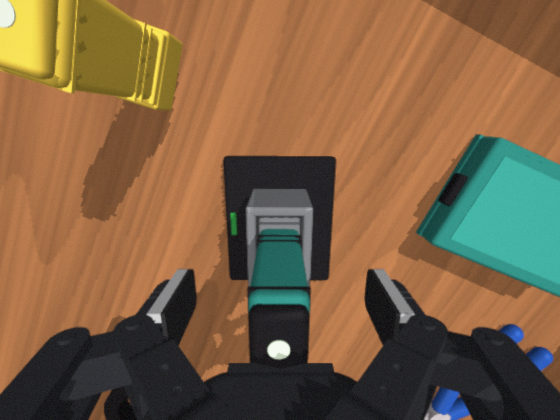

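Centred between the pads, probe light at (279,350). Close.

>>> carry_out --force 45 --motion '[{"jaw":0,"tx":0,"ty":0,"tz":0,"wx":0,"wy":0,"wz":0},{"jaw":-0.2,"tx":0,"ty":0,"tz":0,"wx":0,"wy":0,"wz":0},{"jaw":-1,"tx":0,"ty":0,"tz":0,"wx":0,"wy":0,"wz":0},{"jaw":-1,"tx":0,"ty":0,"tz":0,"wx":0,"wy":0,"wz":0},{"jaw":-1,"tx":0,"ty":0,"tz":0,"wx":0,"wy":0,"wz":0},{"jaw":-1,"tx":0,"ty":0,"tz":0,"wx":0,"wy":0,"wz":0}]'

```text
clock: 12.45
tcp_pos: [0.4512, 0.2896, 0.2574]
orientation: [0.0, 0.54, 0.842, 0.001]
wrist_force: [-0.7, -0.1, 4.7]
finger_gap: 0.0235
```

>>> carry_out --motion '[{"jaw":-1,"tx":0,"ty":0,"tz":-1,"wx":0,"wy":0,"wz":0},{"jaw":-1,"tx":0,"ty":0,"tz":-1.5,"wx":0,"wy":0,"wz":0},{"jaw":-1,"tx":0,"ty":0,"tz":-2,"wx":0,"wy":0,"wz":0},{"jaw":-1,"tx":0,"ty":0,"tz":-3,"wx":0,"wy":0,"wz":0},{"jaw":-1,"tx":0,"ty":0,"tz":-3,"wx":0,"wy":0,"wz":0},{"jaw":-1,"tx":0,"ty":0,"tz":-3.5,"wx":0,"wy":0,"wz":0},{"jaw":-1,"tx":0,"ty":0,"tz":-3,"wx":0,"wy":0,"wz":0},{"jaw":-1,"tx":0,"ty":0,"tz":0,"wx":0,"wy":0,"wz":0},{"jaw":-1,"tx":0,"ty":0,"tz":0,"wx":0,"wy":0,"wz":0}]'

```text
clock: 13.58
tcp_pos: [0.4508, 0.2895, 0.4266]
orientation: [0.0, 0.54, 0.842, 0.0]
wrist_force: [-0.5, -0.9, -2.9]
finger_gap: 0.0233
```

```bash
cat > tgt.py <<'E'
from h import *
spot=np.array([.5856,-.0165,.1494]);n=np.array([-.3350,-.1247,.934]);n/=np.linalg.norm(n)
g=np.array([-.3461,.9382,0]);g-=n*(g@n);g/=np.linalg.norm(g)
Rt=np.stack([g,np.cross(-n,g),-n],1)
E
python3 - <<'E'
from tgt import *
cv2.imwrite("pics/w12.png",eyes.read_camera("wrist"));cv2.imwrite("pics/s12.png",eyes.read_camera("scene"))
s=get_state();print(s["tcp_pos"],s["finger_gap"],rot(s["orientation"]).round(3).tolist(),s["wrist_force"])
T=spot+n*(.155+.090+.05);print(T)
plan(T,Rt=Rt)
E
```

```text
[0.45063888 0.28939416 0.42573525] 0.023362311971145744 [[-0.417, 0.909, -0.001], [0.909, 0.417, -0.001], [-0.0, -0.002, -1.0]] [-0.79684357  0.79544896 -2.14756961]
[ 0.48678148 -0.05328409  0.42491194]
shift(tool,cm) [-32.66 -10.99   0.1 ] rv deg [-21.02  -0.74   4.32]
```

View pics/w12.png

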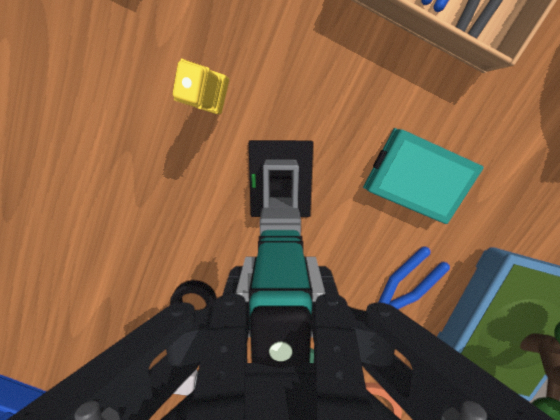

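View pics/s12.png

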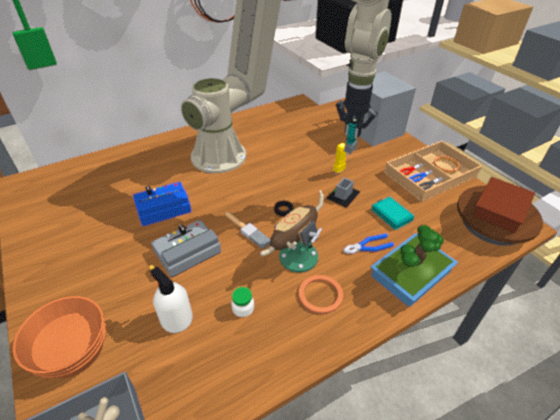

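Run:
```python
from tgt import *
plan(spot+n*(.245+.11),Rt=Rt)
```

```text
shift(tool,cm) [-32.5  -13.14  -5.5 ] rv deg [-21.02  -0.74   4.32]
```

>>> carry_out --motion '[{"jaw":-1,"tx":0,"ty":0,"tz":-3,"wx":0,"wy":0,"wz":0},{"jaw":-1,"tx":-3,"ty":-1,"tz":-2.5,"wx":0,"wy":0,"wz":0},{"jaw":-1,"tx":-4.2,"ty":-1.7,"tz":0,"wx":0,"wy":0,"wz":0},{"jaw":-1,"tx":-4.2,"ty":-1.7,"tz":0,"wx":0,"wy":0,"wz":0},{"jaw":-1,"tx":-4.2,"ty":-1.7,"tz":0,"wx":0,"wy":0,"wz":0},{"jaw":-1,"tx":-4.2,"ty":-1.7,"tz":0,"wx":0,"wy":0,"wz":0},{"jaw":-1,"tx":-4.2,"ty":-1.7,"tz":0,"wx":0,"wy":0,"wz":0},{"jaw":-1,"tx":-4.2,"ty":-1.7,"tz":0,"wx":0,"wy":0,"wz":0},{"jaw":-1,"tx":-4.3,"ty":-1.9,"tz":0,"wx":0,"wy":0,"wz":0},{"jaw":-1,"tx":0,"ty":0,"tz":0,"wx":-5.25,"wy":-0.18,"wz":1.08},{"jaw":-1,"tx":0,"ty":0,"tz":0,"wx":-5.25,"wy":-0.18,"wz":1.08},{"jaw":-1,"tx":0,"ty":0,"tz":0,"wx":-5.25,"wy":-0.18,"wz":1.08},{"jaw":-1,"tx":0,"ty":0,"tz":0,"wx":-5.25,"wy":-0.18,"wz":1.08},{"jaw":-1,"tx":0,"ty":0,"tz":0,"wx":0,"wy":0,"wz":0},{"jaw":-1,"tx":0,"ty":0,"tz":0,"wx":0,"wy":0,"wz":0}]'

```text
clock: 15.55
tcp_pos: [0.467, -0.0604, 0.4813]
orientation: [0.103, 0.562, 0.807, 0.149]
wrist_force: [0.1, -0.8, -1.9]
finger_gap: 0.0233
```

Run:
```python
from tgt import *
plan(spot+n*(.245+.11),Rt=Rt)
print(get_state()["joint_pos"].round(2))
cv2.imwrite("pics/w13.png",eyes.read_camera("wrist"))
for k in("scene","side"):cv2.imwrite(f"pics/{k}13.png",eyes.read_camera(k))
```

```text
shift(tool,cm) [-0.02 -0.05  0.02] rv deg [-0.05 -0.08 -0.02]
[-0.36 -0.05 -0.23  1.12  0.24  0.89]
```

View pics/w13.png

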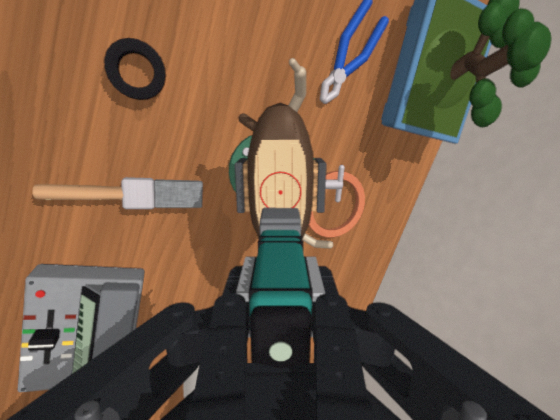

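View pics/scene13.png

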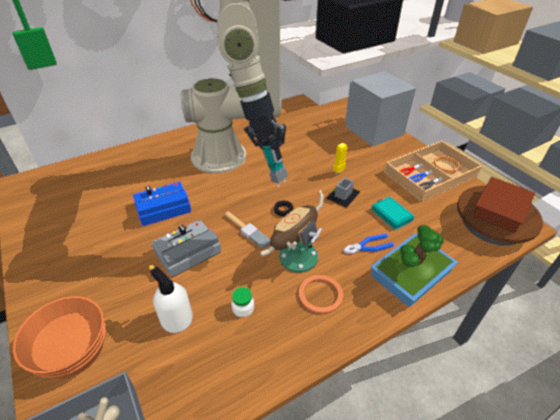

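>>> carry_out --motion '[{"jaw":-1,"tx":0,"ty":-0.05,"tz":3,"wx":0,"wy":0,"wz":0},{"jaw":-1,"tx":0,"ty":0,"tz":3,"wx":0,"wy":0,"wz":0},{"jaw":-1,"tx":0,"ty":0,"tz":2,"wx":0,"wy":0,"wz":0},{"jaw":-1,"tx":0,"ty":0,"tz":1,"wx":0,"wy":0,"wz":0},{"jaw":-1,"tx":0,"ty":0,"tz":0,"wx":0,"wy":0,"wz":0},{"jaw":-1,"tx":0,"ty":0,"tz":0,"wx":0,"wy":0,"wz":0}]'

```text
clock: 16.45
tcp_pos: [0.4974, -0.0495, 0.3987]
orientation: [0.104, 0.562, 0.807, 0.151]
wrist_force: [-0.2, -0.2, -0.7]
finger_gap: 0.0237
```

Run:
```python
from tgt import *
plan(spot+n*(.245+.02),Rt=Rt);print(get_state()["wrist_force"])
w=eyes.read_camera("wrist");cv2.imwrite("pics/w14.png",w)
o=[]
for k in("scene","side"):
    im=eyes.read_camera(k);c=eyes.calibration(k);u,v=proj(c,spot);x,y=int(u)-40,int(v)-50
    print(k,x,y,proj(c,spot),proj(c,spot+n*.02+g*.013),proj(c,spot+n*.02-g*.013))
    o.append(cv2.resize(im[y:y+80,x:x+80],None,fx=5,fy=5,interpolation=cv2.INTER_CUBIC))
cv2.imwrite("pics/ss14.png",np.hstack(o))
```

```text
shift(tool,cm) [ 0.01 -0.12  0.15] rv deg [0.17 0.02 0.01]
[-0.2449493  -0.17924489 -0.72655153]
scene 251 167 [291.32241802 217.76128   ] [292.31036415 209.48235038] [286.63432385 214.36875335]
side 214 137 [254.74075164 187.72159278] [256.86228998 186.0079058 ] [257.10077445 180.03646949]
```

View pics/w14.png

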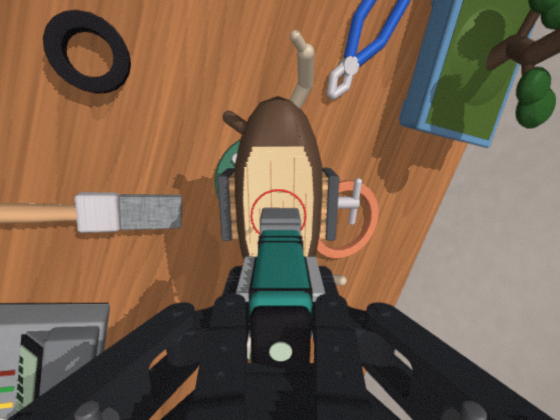

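View pics/ss14.png

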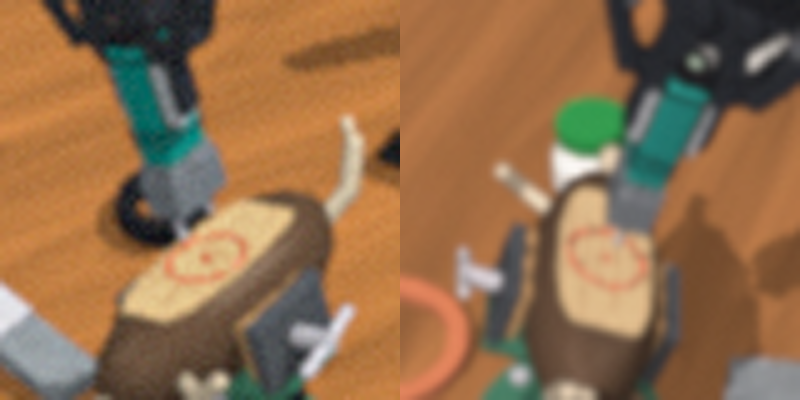

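>>> carry_out --motion '[{"jaw":-1,"tx":0,"ty":-0.1,"tz":0.9,"wx":0,"wy":0,"wz":0},{"jaw":-1,"tx":0,"ty":0,"tz":0.5,"wx":0,"wy":0,"wz":0},{"jaw":-1,"tx":0,"ty":0,"tz":0.3,"wx":0,"wy":0,"wz":0},{"jaw":-1,"tx":0,"ty":0,"tz":0,"wx":0,"wy":0,"wz":0},{"jaw":-1,"tx":0,"ty":0,"tz":0,"wx":0,"wy":0,"wz":0}]'

```text
clock: 17.23
tcp_pos: [0.5021, -0.0475, 0.3817]
orientation: [0.104, 0.562, 0.807, 0.15]
wrist_force: [-0.3, -0.7, -1.4]
finger_gap: 0.0236
```

```bash
cat > chk.py <<'E'
from tgt import *
import sys
plan(spot+n*(.245-.006),Rt=Rt)
o=[];F=[]
for k in("scene","side","wrist"):
    im=eyes.read_camera(k);c=eyes.calibration(k);u,v=proj(c,spot);x,y=int(u)-30,int(v)-35
    o.append(cv2.resize(im[y:y+60,x:x+44],None,fx=6,fy=6,interpolation=cv2.INTER_CUBIC))
    F.append(get_state()["wrist_force"])
F=np.array(F);print(F.round(2),"axial",(F@n).round(2))
cv2.imwrite(f"pics/ss{sys.argv[1]}.png",np.hstack(o))
E
python3 chk.py 15
```

```text
shift(tool,cm) [-0.01  0.02  0.98] rv deg [ 0.12 -0.02 -0.  ]
[[-0.6  -0.71 -2.06]
 [ 0.09 -0.19 -1.22]
 [ 0.31  0.55 -1.99]] axial [-1.63 -1.15 -2.04]
```

View pics/ss15.png

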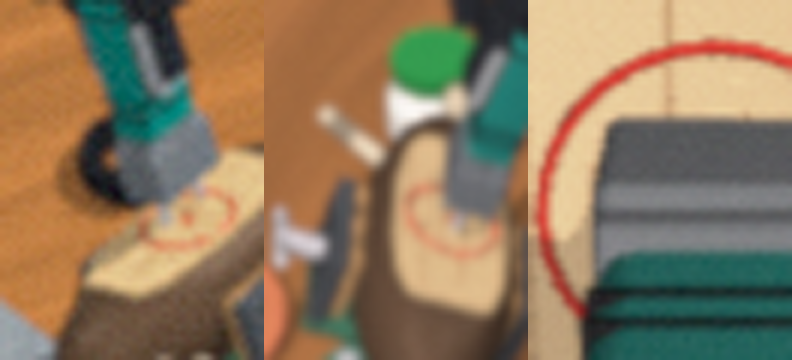

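>>> carry_out --motion '[{"jaw":-1,"tx":0,"ty":0,"tz":0.2,"wx":0,"wy":0,"wz":0},{"jaw":-1,"tx":0,"ty":0,"tz":0.2,"wx":0,"wy":0,"wz":0},{"jaw":-1,"tx":0,"ty":0,"tz":0.2,"wx":0,"wy":0,"wz":0},{"jaw":-1,"tx":0,"ty":0,"tz":0,"wx":0,"wy":0,"wz":0},{"jaw":-1,"tx":0,"ty":0,"tz":0,"wx":0,"wy":0,"wz":0}]'

```text
clock: 18.0
tcp_pos: [0.504, -0.0468, 0.3761]
orientation: [0.104, 0.562, 0.807, 0.15]
wrist_force: [-1.7, -0.9, 0.0]
finger_gap: 0.0239
```

```bash
python3 chk.py 16
```

```text
shift(tool,cm) [-0.01  0.02  0.38] rv deg [ 0.12 -0.02 -0.01]
[[-0.69 -0.58 -0.52]
 [-0.24 -0.23  0.99]
 [-0.21  0.    0.26]] axial [-0.18  1.03  0.31]
```

>>> carry_out --motion '[{"jaw":-1,"tx":0,"ty":0,"tz":0.2,"wx":0,"wy":0,"wz":0},{"jaw":-1,"tx":0,"ty":0,"tz":0.2,"wx":0,"wy":0,"wz":0},{"jaw":-1,"tx":0,"ty":0,"tz":0,"wx":0,"wy":0,"wz":0},{"jaw":-1,"tx":0,"ty":0,"tz":0,"wx":0,"wy":0,"wz":0},{"jaw":-1,"tx":0,"ty":0,"tz":0,"wx":0,"wy":0,"wz":0},{"jaw":-1,"tx":0,"ty":0,"tz":0,"wx":0,"wy":0,"wz":0}]'

```text
clock: 18.9
tcp_pos: [0.5054, -0.0463, 0.3723]
orientation: [0.104, 0.562, 0.807, 0.15]
wrist_force: [-2.3, -0.5, 1.3]
finger_gap: 0.0234
```

```bash
python3 chk.py 17;python3 chk.py 18
```

```text
shift(tool,cm) [-0.01  0.02 -0.02] rv deg [ 0.13 -0.02 -0.01]
[[-1.92 -0.05  2.11]
 [-1.93 -0.03  1.66]
 [-1.28 -0.91  1.13]] axial [2.62 2.2  1.6 ]
shift(tool,cm) [-0.01  0.02 -0.02] rv deg [ 0.12 -0.02 -0.01]
[[-1.02 -1.06  1.07]
 [-2.61 -0.46  1.29]
 [-1.94 -0.57  1.63]] axial [1.47 2.13 2.24]
```

View pics/ss18.png

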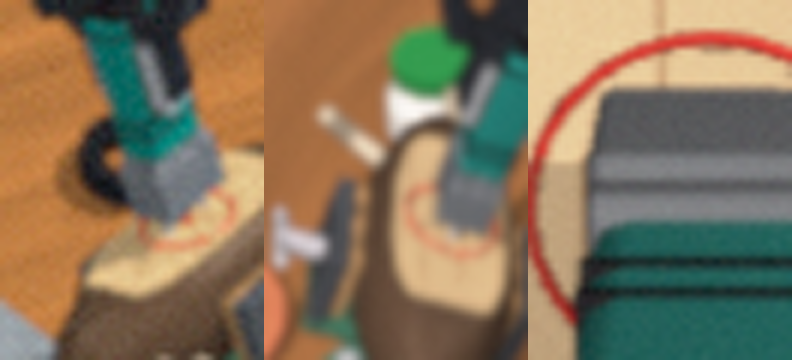

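```bash
python3 -c "
from h import *
print(env.hand_in())"
```

```text
the job is handed in; nothing more can be done
None
```

I set the meter's selector to green, took the teal probe out of its stand, and handed the job in at about 19 s with the probe pressed square on the ringed spot.

**Selector:** The last close picture showed the cap's white line within about 1 mm of the green bar. I moved nothing near it afterwards.

**Position on the face:**
- **Alignment:** The tool is within 0.2° of the measured normal and grain. The ring measured 46 mm across, as it should, and the face about 21° from level.
- **Centring:** The pins look about 2 mm off the ring's centre in the scene picture, against 10 mm allowed.

**Pressing force:** About 3.7 N by the wrist sensor, which puts the pins about 5.4 mm in. The arm pose gives 6.2 mm, so the two disagree by about 1 mm. Single force readings scatter by about 0.5 N.

**Along the way:** My first move call was refused for missing keys and moved nothing. Later the last joint's limit cut one sideways move short before the grasp, and I corrected it. I saw no bystander moved.

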